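# File a sample canister in the roll-top bin

### The job

Roll the slatted cover of the sample bin all the way up by its handle, stand the tall canister from the table upright in the empty ring inside, let go of it, and then roll the cover fully down again. Leave the canister already stored in the bin and the other things on the table where they are.

Things in the scene. Friction and masses are not known exactly. Their poses are not given: they have to be found in the camera images.
- bin: Roll-top bin, fixed, a half barrel 350 mm deep (its x), 362 wide (y), 236 high. Origin: centre of its underside. Its -x is the front (handle, opening), +x the rear, z up. Floor top 20 mm above the table. Two clear side panels, 350 mm apart inside, with half-round tops of radius 172 mm about the cover's axis. Fixed shell over the rear half only: cover up, the front half is open above and in front.
- cover (a joint): Slatted aluminium cover, outer radius 183 mm, rolling in circular tracks about a level axis 50 mm above the bin's origin, parallel to the bin's y. Value in rad: 0 = fully down (at its stop), 1.65 = fully up (at its stop: front edge at the top of the bin, cover over the rear shell). May start up to 0.22 open. Stays where it is left; takes about 1 to 4 N at the handle.
- handle (a point): Middle of the cover's handle: a round dark steel bar 12 mm thick, 160 mm long, parallel to the bin's y, on two end stalks, its centre line 42 mm off the slats' face. It moves on a circle of radius 225 mm about the cover's axis: at cover value c it lies in the bin's frame at x = -0.225 cos(0.524+c), y = 0, z = 0.050 + 0.225 sin(0.524+c) m. It turns with the cover.
- canister_center (a point): Centre (half-way up) of the tall canister to be filed, standing upright and loose on the table: white plastic with a brass-coloured lid flush with its side, 56 mm diameter, 120 mm tall, 0.15 to 0.31 kg, z along its axis.
- holder: The empty ring, white plastic, fixed on the bin's floor in its front half (80 mm ahead of the bin's centre), left or right of the middle by 75 mm: inner diameter 66 mm, outer 76, 30 tall, open at top and bottom, so the canister stands on the bin's floor inside it. Origin: centre of its underside, level with the bin's floor.
- stored_center (a point): Centre (half-way up) of the canister already stored, of the same kind and size, standing loose in the other ring 150 mm from the empty one (centre to centre). Leave it alone.
- tin_a_center (a point): Centre of a squat tin with a brass-coloured lid, 74 mm diameter, 45 mm tall, on the table: a bystander.
- tin_b_center (a point): Centre of a second squat tin, same size: a bystander.
- water_center (a point): Centre of a water bottle, 64 mm diameter, 200 mm tall: a bystander.
- drink_center (a point): Centre of a drink can, 56 mm diameter, 120 mm tall: a bystander.
- mug_center (a point): Centre of a white mug, 76 mm diameter, 90 mm tall: a bystander.
Things that resemble listed ones, but are neither listed nor needed, are in the scene too. Leave any green look-alike of the part that bears canister_center alone.

How it is judged:
By the outcome, as a careful person would: the job done as asked, in the order asked, and still so for the second after the job is handed in, with the robot touching nothing.
It also fails if it takes over 72 s, if anything falls off the work surface, if the arm or the gripper's body presses on something with over 40 N, if the wrist force passes 120 N, or if a joint passes its speed limit or range.

### The arm

A 6-joint arm with a two-finger parallel gripper is mounted at the origin on the work surface. World frame = base frame: x ahead of the robot, y to its left, z up, the work surface at z = 0. Lengths are in mm, angles in rad, forces in N, time in s.
With the tool pointing down it reaches from about 400 to 925 mm from the base axis. Payload 12.5 kg.
Tool frame: the origin (TCP) lies between the finger pads; the fingertips stand 19 mm ahead of it and the grasp point (between the pads) is the TCP (env.tips_ahead is the distance from the TCP to the fingertips, in mm); z points along the fingers, y is the line along which they close (so a half turn about z gives the same grasp; the last joint's range is limited). The gripper opens to 95 mm and grips with 3 to 60 N. Pads are 20 mm wide; open, the fingers measure 119 mm over their backs; the gripper's body (75 mm by 180 mm) begins 59 mm behind the grasp point.
Start: joints at [-1.324, 0.491, 1.559, -0, 1.092, -0.106], TCP at [215.977, -586.514, 233.661] pointing down, gripper open.
Joint ranges: [-3.1, 3.1], [-0.84, 2.19], [0.05, 2.79], [-1.13, 4.28], [0.06, 2.93], [-2.69, 2.69]. Speed limits (rad/s): [2.22, 2.22, 2.79, 3.14, 3.14, 3.14].

### API

Orientations are given as [roll, pitch, yaw] about the fixed x, y, z axes, in that order (R = Rz(yaw) Ry(pitch) Rx(roll)).
In Python, from cell import env gives the robot as it stands.
- The arm moves only by the shell command python3 -m crank 'ROWS'. ROWS is JSON, a list of rows, each a list of 5 numbers: the shift along the tool's x, y, z in mm, then the turn about the tool's z in degrees, then the finger opening in mm, from 0 to 95.1. In form: [[dx, dy, dz, yaw, grip], ...]. A call has 1 to 10 rows; each row is the pose to reach, as a shift and turn from the pose commanded when the call began, along the tool's axes at that moment; what a row does not reach only later rows make up. A row lasts 1/12 s, in which the tool goes at most 41.7 mm and 7.16 degrees, less where a joint would pass 70% of its speed; a pose out of reach is approached as far as the arm can. A call with a gripper value outside its range is refused whole. The fingers move at their own pace and stop on an object; the grip force is fixed at half the most. Time passes only in rows, so rows that repeat a pose let the fingers close. It gives the time, the measured TCP pose, the force, the opening and the grip force at its end, in the units of the state.
- env.state(): the state, without advancing time (a new reading comes with each control period).
- env.read_camera(name): name is "scene" or "top" or "wrist"; returns a dict with "img" (400x640x3 uint8, blue, green, red), "K" (3x3 intrinsics, pixels), "pose" (4x4, takes a point from camera to world coordinates). Camera axes: x right, y down, z forward; pixel columns grow to the right and rows downward; lengths in mm; the calibration is good to about 2 mm. A picture is of the moment at which its call begins. There is no depth.
- env.job_done(): hands the job in; it is judged then, once.
The state is a dict: "t": time; "joints": joint angles; "qvel": joint speeds; "tau": joint torques, N m; "eef_pos": TCP position; "tcp_rot": TCP orientation; "ft_force": force on the tool from outside, world axes, zero at the start; "moment": the same for the moment, N m; "opening": opening from 0.0 (shut) to 1.0 (fully open); "grip_force": force on a finger pad.
Only numpy, scipy, OpenCV 4.12 (cv2) and the standard library are available. Lean on these libraries where they do the work, as an engineer would, in place of code of your own. Each camera call takes 0.05 s, during which the arm holds its last target. There are 200 camera calls.

## Working session

There is one attempt and no reset: what is moved stays moved. The work goes in short steps, Python scripts to look and compute and a shell command to move; the robot and the scene stay as the last step left them, time stands still between calls to the robot, and variables do not carry over. Pictures are saved under pics/ and viewed, at most 10 in all, crops included, and the job is handed in when it is done.

```bash
mkdir -p pics; ls
python3 - <<'E'
from cell import env
import cv2
s=env.state();print(s)
for n in("scene","top"):
    c=env.read_camera(n);cv2.imwrite(f"pics/{n}0.png",c["img"]);print(n,c["K"].tolist(),c["pose"].round(4).tolist())
E
```

```text
pics
{'t': 0.0, 'joints': array([-1.32359161e+00,  4.91539004e-01,  1.55943249e+00,  7.75766769e-06,
        1.09169721e+00, -1.05580812e-01]), 'qvel': array([-0.0011309 , -0.00250932,  0.0003486 , -0.00027798,  0.00032433,
       -0.00052997]), 'tau': array([-2.14311141e-03, -6.12648368e+01, -2.58183306e+01,  6.92420430e-02,
        4.83196741e-02, -1.18331259e-04]), 'eef_pos': array([ 215.92709254, -586.28676217,  233.08034947]), 'tcp_rot': array([-3.14052333e+00, -1.20240537e-04,  3.52781884e-01]), 'ft_force': array([ 0.14623609,  1.49782844, -0.68685254]), 'moment': array([-0.00613417, -0.00488008,  0.04543597]), 'grip_force': 0.0, 'opening': 0.9981616496216441}
scene [[484.91695657487315, 0.0, 329.70893419596797], [0.0, 484.91695657487315, 198.11168087206778], [0.0, 0.0, 1.0]] [[0.9686, 0.2364, -0.0766, 636.9239], [0.2485, -0.9274, 0.2796, -490.7715], [-0.0049, -0.2898, -0.9571, 1518.7079], [0.0, 0.0, 0.0, 1.0]]
top [[416.2780217951188, 0.0, 319.51623591744766], [0.0, 416.2780217951188, 201.4621461928156], [0.0, 0.0, 1.0]] [[0.012, -0.9937, 0.1115, 391.2701], [-0.9999, -0.012, 0.0012, -67.5991], [0.0002, -0.1115, -0.9938, 1333.9764], [0.0, 0.0, 0.0, 1.0]]
```

View pics/scene0.png

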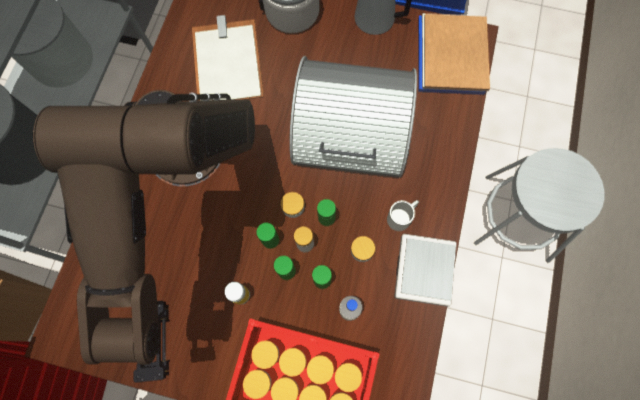

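View pics/top0.png

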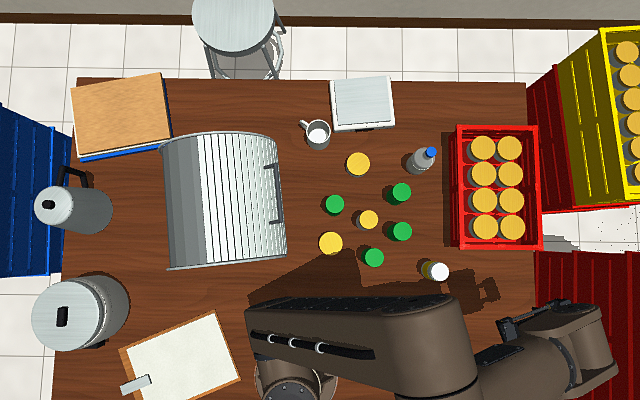

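The scene view shows the bin at about (355,115) with its handle at (348,152). There are brass lids at (292,204), (303,237) and (362,248), with green look-alikes around (303,237). I'll triangulate the lids and enlarge the bin.

```bash
cat > h.py <<'E'
import cv2,numpy as np
from cell import env
from scipy.optimize import least_squares
from scipy.spatial.transform import Rotation as Ro
def cam(n):
    c=env.read_camera(n);return c
def proj(c,P):
    P=np.atleast_2d(P);T=np.linalg.inv(c["pose"]);q=P@T[:3,:3].T+T[:3,3];q=q@c["K"].T
    return q[:,:2]/q[:,2:]
def ray(c,uv):
    d=c["pose"][:3,:3]@np.linalg.inv(c["K"])@np.array([*uv,1.]);return c["pose"][:3,3],d/np.linalg.norm(d)
def atz(c,uv,z):
    o,d=ray(c,uv);return o+d*(z-o[2])/d[2]
def tri(c1,u1,c2,u2):
    A=0;b=0
    for c,u in((c1,u1),(c2,u2)):
        o,d=ray(c,u);M=np.eye(3)-np.outer(d,d);A=A+M;b=b+M@o
    return np.linalg.solve(A,b)
def blobs(img,lo,hi,amin=60):
    m=cv2.inRange(cv2.cvtColor(img,cv2.COLOR_BGR2HSV),lo,hi)
    n,l,s,ce=cv2.connectedComponentsWithStats(m)
    return [(ce[i].round(1).tolist(),int(s[i,4])) for i in range(1,n) if s[i,4]>amin]
def tool():
    s=env.state();return s["eef_pos"],Ro.from_euler("xyz",s["tcp_rot"]).as_matrix()
E
python3 - <<'E'
from h import *
s,t=cam("scene"),cam("top")
Y=((15,120,120),(32,255,255));G=((45,120,60),(80,255,255))
for nm,R in(("Y",Y),("G",G)):
    bs=[b for b in blobs(s["img"],*R) if b[0][1]<300 and b[0][0]<400 and b[0][1]>190];bt=[b for b in blobs(t["img"],*R) if 300<b[0][0]<450]
    print(nm,bs,bt)
    for b in bs:
        for q in bt:
            X=tri(s,b[0],t,q[0]);e=max(np.linalg.norm(proj(c,X)[0]-u) for c,u in((s,b[0]),(t,q[0])))
            if e<2.5 and 20<X[2]<160: print(nm,b,q,X.round(),round(e,1))
a=cv2.resize(s["img"][45:185,280:430],(400,373),interpolation=cv2.INTER_CUBIC)
b=cv2.resize(t["img"][125:275,150:300],(400,400),interpolation=cv2.INTER_CUBIC)
o=np.zeros((400,800,3),np.uint8);o[:373,:400]=a;o[:,400:]=b;cv2.imwrite("pics/bin.png",o)
E
```

```text
Y [([292.2, 202.7], 422), ([302.8, 235.4], 299), ([362.8, 247.5], 476)] [([357.9, 163.2], 421), ([368.4, 219.1], 281), ([330.4, 242.9], 442)]
Y ([292.2, 202.7], 422) ([330.4, 242.9], 442) [ 407. -102.   37.] 0.3
Y ([302.8, 235.4], 299) ([368.4, 219.1], 281) [ 477. -211.  113.] 0.4
Y ([362.8, 247.5], 476) ([357.9, 163.2], 421) [ 659. -187.   38.] 0.5
G [([325.8, 210.8], 368), ([266.0, 232.3], 319), ([283.5, 266.2], 338), ([321.5, 275.6], 340)] [([401.2, 191.7], 282), ([334.5, 203.8], 288), ([402.1, 230.9], 289), ([374.0, 257.0], 294)]
G ([325.8, 210.8], 368) ([334.5, 203.8], 288) [ 523. -113.   84.] 0.8
G ([266.0, 232.3], 319) ([374.0, 257.0], 294) [ 367. -228.  106.] 0.2
G ([283.5, 266.2], 338) ([402.1, 230.9], 289) [ 444. -312.  100.] 0.2
G ([321.5, 275.6], 340) ([401.2, 191.7], 282) [ 560. -310.  102.] 0.5
```

View pics/bin.png

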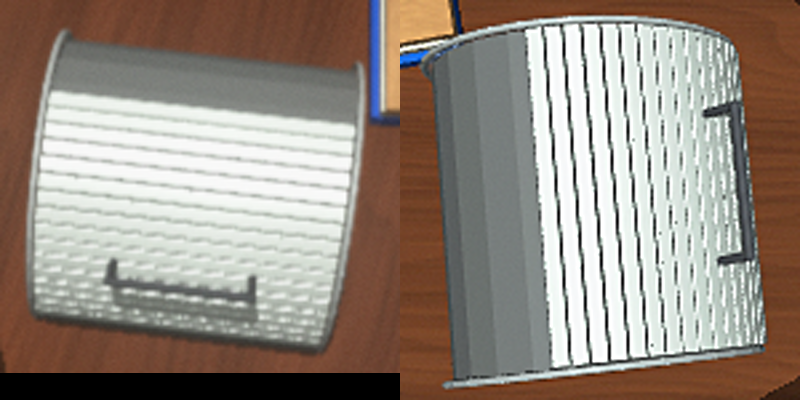

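Run:
```python
from h import *
s,t=cam("scene"),cam("top")
k=150/400
S=lambda u,v:(280+u*k,45+v*k); T=lambda u,v:(150+(u-400)*k,125+v*k)
A=tri(s,S(108,281),t,T(748,260));B=tri(s,S(252,297),t,T(738,107));print(A,B,np.linalg.norm(A-B))
# bin fit: x,y,yaw,c
obs=[(s,S(108,281),0),(s,S(252,297),1),(t,T(748,260),0),(t,T(738,107),1)]
def hp(p):
    x,y,w,c=p;R=Ro.from_euler("z",w).as_matrix()
    return [R@np.array([-225*np.cos(.524+c),q,50+225*np.sin(.524+c)])+[x,y,0] for q in(80,-80)],R
def f(p):
    H,_=hp(p);return np.concatenate([(proj(c,H[0])[0]-u) if i==0 else (proj(c,H[1])[0]-u) for c,u,i in obs])
for w in(-1.4,-1.7):
  for sw in (0,):
    r=least_squares(f,[600,200,w,.1]);print(r.x,r.fun.round(1))
    H,R=hp(r.x);
    for q in(-1,1):
        arc=[R@np.array([-172*np.cos(a),181*q,50+172*np.sin(a)])+[r.x[0],r.x[1],0] for a in np.linspace(0,np.pi,50)]
        base=[R@np.array([x,181*q,0])+[r.x[0],r.x[1],0] for x in(-175,175)]
        for c in(s,t):
            cv2.polylines(c["img"],[proj(c,arc).round().astype(int)],False,(0,0,255) if q>0 else (255,0,0))
            cv2.polylines(c["img"],[proj(c,base).round().astype(int)],False,(0,255,255))
    break
a=cv2.resize(s["img"][45:185,280:430],(400,373));b=cv2.resize(t["img"][125:275,150:300],(400,400))
o=np.zeros((400,800,3),np.uint8);o[:373,:400]=a;o[:,400:]=b;cv2.imwrite("pics/fit.png",o)
```

```text
[462.94759066  43.75287867 161.35916222] [624.36485493  56.88238006 179.26946117] 162.9377053337818
[ 6.81462105e+02 -3.33136068e+02 -1.24136722e+00 -4.77406508e-01] [ 58.1  69.2 -47.3  67.2  48.7 -68.8  68.8  37. ]
[ 5.24104454e+02  2.36878104e+02 -4.60653821e+00  5.54479337e-02] [-0.3 -0.5 -1.1  0.6  0.3 -1.2 -0.7  0. ]
```

View pics/fit.png

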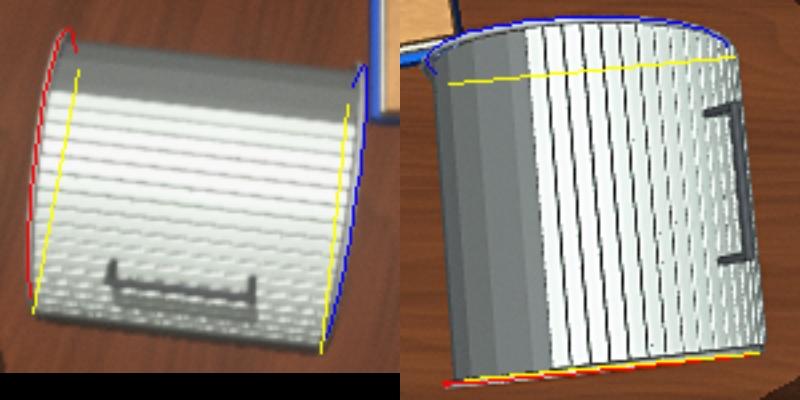

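The fit overlays the bin outlines to within about 3 mm: origin (524,237), yaw 1.677, cover about 0.06 open. The canister is at (477,-211), since its lid is at about 113 mm and the two tins' lids are at about 38. Now I'll move to above the handle.

```bash
cat >> h.py <<'E'
BIN=[524.,237.,1.677]
def b2w(x,y,z):
    c,s=np.cos(BIN[2]),np.sin(BIN[2]);return np.array([BIN[0]+c*x-s*y,BIN[1]+s*x+c*y,z])
def handle(c): return b2w(-225*np.cos(.524+c),0,50+225*np.sin(.524+c))
def go(P,yaw=None):
    p,R=tool();d=R.T@(np.array(P)-p);y=env.state()["tcp_rot"][2]
    a=0 if yaw is None else -np.degrees((yaw-y+np.pi)%(2*np.pi)-np.pi)
    print("to",np.round(P),"d",d.round(1),"turn",round(a,1),"rows>=",int(np.ceil(max(np.linalg.norm(d)/41,abs(a)/7.1))))
E
python3 - <<'E'
from h import *
H=handle(.055);print(H);go(H+[0,0,110],.106)
E
```

```text
[543.96347364  49.73378717 173.11712006]
to [544.  50. 283.] d [ 527.6 -483.7  -49.5] turn 14.1 rows>= 18
```

```bash
python3 -m crank '[[29,-27,-10,1,45],[58,-54,-20,2,45],[87,-81,-30,3,45],[116,-108,-40,4,45],[145,-135,-50,5,45],[174,-162,-50,6,45],[203,-189,-50,7,45],[232,-216,-50,8,45],[261,-243,-50,9,45],[290,-270,-50,10,45]]'
python3 - <<'E'
from h import *
go(handle(.055)+[0,0,110],.106)
E
```

```text
t: 1.13
eef_pos: [395.2, -231.1, 283.9]
tcp_rot: [3.141, -0.0, 0.177]
ft_force: [1.4, -0.7, 0.1]
opening: 0.477
grip_force: 0.0
to [544.  50. 283.] d [ 195.9 -250.3    0.7] turn 4.1 rows>= 8
```

```bash
python3 -m crank '[[24,-31,0,1,45],[49,-62,0,2,45],[73,-93,0,3,45],[98,-125,0,4,45],[122,-156,0,4,45],[147,-187,0,4,45],[171,-218,0,4,45],[196,-250,0,4,45],[196,-250,0,4,45]]'
python3 - <<'E'
from h import *
w=cam("wrist");H,s=handle(.055),0
for q in(-80,80):
    P=H+b2w(0,q,0)-b2w(0,0,0);cv2.circle(w["img"],tuple(int(v) for v in proj(w,P)[0].round()),3,(0,0,255),-1);print(proj(w,P))
cv2.imwrite("pics/w1.png",w["img"]);go(H,.106)
E
```

```text
t: 1.88
eef_pos: [545.4, 52.8, 283.3]
tcp_rot: [-3.141, -0.001, 0.112]
ft_force: [0.5, 0.5, -0.2]
opening: 0.474
grip_force: 0.0
[[321.7533249  108.93412415]]
[[320.26869568 285.98757994]]
to [544.  50. 173.] d [ -0.2   0.9 110. ] turn 0.4 rows>= 3
```

View pics/w1.png

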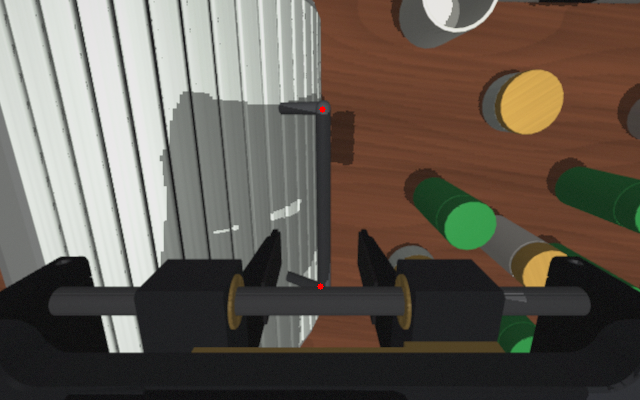

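The projected handle ends fall on the real bar at (322,109) and (320,286), and the fingers straddle it. I'll go down, cage the bar, and work out the arc.

```bash
python3 -m crank '[[0,1,35,0,45],[0,1,70,0,45],[0,1,104,0,45],[0,1,104,0,30],[0,1,104,0,20],[0,1,104,0,20],[0,1,104,0,20],[0,1,104,0,20]]'
python3 - <<'E'
from h import *
f=lambda c:np.array([225*np.cos(.524+c),-225*np.sin(.524+c)])
for c in np.linspace(.055,1.65,21): print(round(c,3),(f(c)-f(.055)).round(), (f(c)-f(.8525)).round())
go(handle(.055)+[0,0,6],.106)
E
```

```text
t: 2.6
eef_pos: [544.1, 46.6, 181.5]
tcp_rot: [3.141, -0.003, 0.108]
ft_force: [-1.1, 0.4, -0.2]
opening: 0.221
grip_force: 0.0
0.055 [0. 0.] [145.  98.]
0.135 [-10. -15.] [134.  83.]
0.214 [-22. -28.] [123.  69.]
0.294 [-35. -41.] [110.  57.]
0.374 [-48. -53.] [97. 45.]
0.454 [-63. -63.] [82. 34.]
0.534 [-78. -73.] [67. 25.]
0.613 [-94. -81.] [51. 17.]
0.693 [-110.  -88.] [35. 10.]
0.773 [-127.  -93.] [17.  4.]
0.852 [-145.  -98.] [0. 0.]
0.932 [-163. -100.] [-18.  -3.]
1.012 [-180. -102.] [-36.  -4.]
1.092 [-198. -102.] [-54.  -4.]
1.172 [-216. -100.] [-71.  -2.]
1.251 [-234.  -97.] [-89.   0.]
1.331 [-251.  -93.] [-107.    5.]
1.411 [-268.  -87.] [-124.   11.]
1.49 [-285.  -80.] [-140.   18.]
1.57 [-301.  -72.] [-156.   26.]
1.65 [-316.  -62.] [-171.   35.]
to [544.  50. 179.] d [ 0.2 -3.1  2.4] turn 0.1 rows>= 1
```

```bash
python3 -m crank '[[0,-13,-13,0,20],[0,-25,-26,0,20],[0,-38,-39,0,20],[0,-51,-51,0,20],[0,-66,-61,0,20],[0,-81,-71,0,20],[0,-97,-79,0,20],[0,-113,-86,0,20],[0,-130,-91,0,20],[0,-148,-96,0,20]]'
python3 - <<'E'
from h import *
go(handle(.8525)+[0,0,6],.106);go(handle(1.65)+[0,0,6],.106)
E
```

```text
t: 3.43
eef_pos: [527.6, 194.2, 277.7]
tcp_rot: [3.141, -0.003, 0.108]
ft_force: [0.7, -1.8, -1.1]
opening: 0.21
grip_force: 1.0
to [529. 194. 277.] d [1.  0.5 0.9] turn 0.1 rows>= 1
to [510. 364. 241.] d [   1.2 -170.6   36.3] turn 0.1 rows>= 5
```

```bash
python3 -m crank '[[0,-18,-3,0,20],[0,-36,-4,0,20],[0,-54,-4,0,20],[1,-71,-2,0,20],[1,-89,0,0,20],[1,-107,5,0,20],[1,-124,11,0,20],[1,-140,18,0,20],[1,-157,26,0,20],[1,-172,35,0,20]]';  python3 -m crank '[[0,-4,2,0,20],[0,-6,3,0,20],[0,-6,3,0,20]]'
python3 - <<'E'
from h import *
go(handle(1.65)+[0,0,6],.106)
E
```

```text
t: 4.27
eef_pos: [510.0, 365.1, 241.4]
tcp_rot: [3.139, -0.002, 0.109]
ft_force: [6.9, -61.8, 47.9]
opening: 0.238
grip_force: 30.3
t: 4.52
eef_pos: [510.8, 364.1, 239.3]
tcp_rot: [3.127, -0.0, 0.109]
ft_force: [4.4, -49.3, 21.2]
opening: 0.215
grip_force: 25.0
to [510. 364. 241.] d [-0.3  0.2 -2. ] turn 0.2 rows>= 1
```

The cover is against its upper stop. I'll unload, lift off, and head for the canister.

```bash
python3 -m crank '[[0,6,-2,0,22],[0,8,-4,0,40],[0,8,-4,0,45],[0,8,-30,0,45],[0,8,-65,0,60],[0,8,-95,0,80],[0,8,-95,0,80]]'
python3 - <<'E'
from h import *
go([477,-211,300],2.2165)
E
```

```text
t: 5.1
eef_pos: [511.0, 364.7, 338.7]
tcp_rot: [-3.138, -0.008, 0.109]
ft_force: [0.6, 0.3, 0.8]
opening: 0.597
grip_force: 0.0
to [ 477 -211  300] d [-96.9 568.7  35.7] turn -120.7 rows>= 18
```

```bash
python3 -m crank '[[-4,32,0,-7,80],[-9,64,0,-14,80],[-14,96,0,-21,80],[-19,128,0,-28,80],[-25,160,0,-35,80],[-30,192,0,-42,80],[-36,224,0,-49,80],[-41,256,0,-56,80],[-47,288,0,-63,80],[-52,315,0,-70,80]]'
python3 - <<'E'
from h import *
go([477,-211,300],2.2165)
E
```

```text
t: 5.93
eef_pos: [492.2, 43.2, 332.3]
tcp_rot: [3.141, -0.0, 1.336]
ft_force: [0.3, -0.0, 0.4]
opening: 0.843
grip_force: 0.0
to [ 477 -211  300] d [-250.8   44.4   32.3] turn -50.5 rows>= 8
```

```bash
python3 -m crank '[[-30,6,4,-7,80],[-60,11,8,-14,80],[-90,16,12,-21,80],[-125,22,16,-28,80],[-160,28,20,-35,80],[-192,33,24,-42,80],[-222,39,28,-48,80],[-251,44,32,-50,80],[-251,44,32,-50,80]]'
python3 - <<'E'
from h import *
Y=((15,120,120),(32,255,255))
w=cam("wrist");s=cam("scene");t=cam("top")
print(blobs(w["img"],*Y),proj(w,[477,-211,120]))
for b in blobs(w["img"],*Y): print(b,atz(w,b[0],120).round(1))
a=cv2.resize(s["img"][45:185,280:430],(400,373),interpolation=cv2.INTER_CUBIC)
b=cv2.resize(t["img"][125:275,150:300],(400,400),interpolation=cv2.INTER_CUBIC)
o=np.zeros((600,800,3),np.uint8);o[:373,:400]=a;o[:400,400:]=b;o[400:,:320]=cv2.resize(w["img"],(320,200));o[400:,400:720]=cv2.resize(s["img"],(320,200));cv2.imwrite("pics/open.png",o)
go([477,-211,300],2.2165)
E
```

```text
t: 6.68
eef_pos: [475.1, -213.4, 299.2]
tcp_rot: [-3.141, -0.0, 2.202]
ft_force: [0.1, 1.4, -0.6]
opening: 0.841
grip_force: 0.0
[([328.0, 60.6], 3198), ([321.6, 180.2], 2064), ([152.5, 219.0], 1124), ([433.4, 228.1], 424), ([169.9, 303.0], 519), ([473.6, 307.7], 210)] [[322.06218381 181.13587548]]
([328.0, 60.6], 3198) [ 410.8 -111.3  120. ]
([321.6, 180.2], 2064) [ 476.  -210.5  120. ]
([152.5, 219.0], 1124) [ 350.3 -357.2  120. ]
([433.4, 228.1], 424) [ 609.8 -180.8  120. ]
([169.9, 303.0], 519) [ 418.  -441.2  120. ]
([473.6, 307.7], 210) [ 718.8 -229.3  120. ]
to [ 477 -211  300] d [-2.2  0.4  0.3] turn -0.9 rows>= 1
```

View pics/open.png

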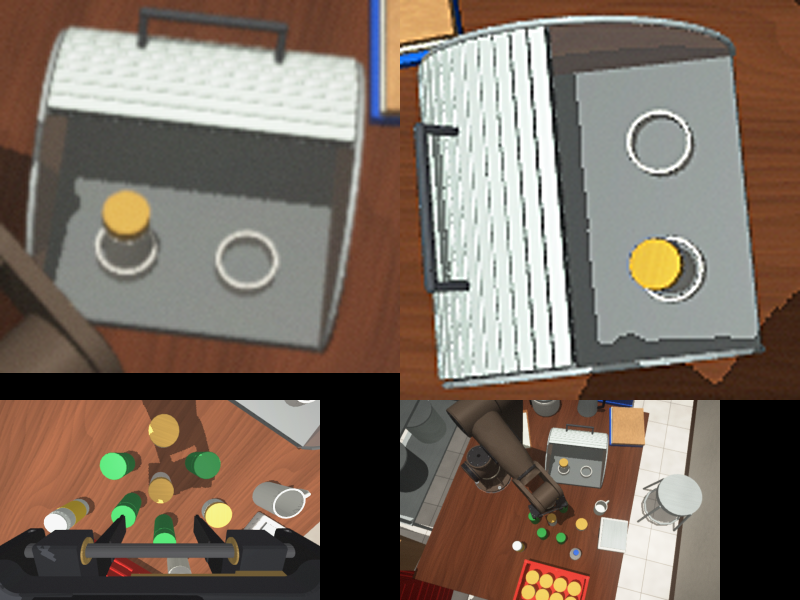

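The open-bin picture shows the cover fully up. The empty ring is at scene crop (247,259) and top crop (659,142), on the bin's -y side. The stored canister is in the other ring. The wrist view puts the target lid at (476,-210.5), which agrees with the first estimate. Now I'll descend and grasp.

```bash
python3 -m crank '[[-2,0,35,-1,80],[-2,0,70,-1,80],[-2,0,105,-1,80],[-2,0,140,-1,80],[-2,0,170,-1,80],[-2,0,194,-1,80],[-2,0,194,-1,80],[-2,0,194,-1,50],[-2,0,194,-1,50],[-2,0,194,-1,50]]'; python3 -m crank '[[0,0,0,0,40],[0,0,0,0,40],[0,0,0,0,40],[0,0,0,0,40],[0,0,0,0,40]]'
python3 - <<'E'
from h import *
s,t=cam("scene"),cam("top");k=150/400
print(tri(s,(280+247*k,45+259*k),t,(150+259*k,125+142*k)), b2w(-80,-75,50), atz(s,(280+247*k,45+259*k),50),atz(t,(150+259*k,125+142*k),50))
p,R=tool();go([p[0],p[1],p[2]+200])
E
```

```text
t: 7.67
eef_pos: [477.2, -211.5, 108.4]
tcp_rot: [3.141, 0.003, 2.22]
ft_force: [0.0, 0.7, 0.0]
opening: 0.686
grip_force: 0.0
t: 8.08
eef_pos: [476.9, -211.8, 108.0]
tcp_rot: [3.141, 0.002, 2.219]
ft_force: [-0.1, 1.7, 8.0]
opening: 0.584
grip_force: 30.0
[607.55582085 162.93588759  39.83756001] [607.05775759 165.40105515  50.        ] [608.09999369 158.73123974  50.        ] [605.49662164 160.86496879  50.        ]
to [ 477. -212.  308.] d [  -0.5    0.2 -200. ] turn 0 rows>= 5
```

Gripped: 56 mm opening, 30 N. I'll lift to a staging point in front of the ring.

```bash
python3 -m crank '[[0,0,-20,0,40],[0,0,-50,0,40],[0,0,-85,0,40],[0,0,-120,0,40],[0,0,-155,0,40],[0,0,-190,0,40],[0,0,-222,0,40],[0,0,-222,0,40]]'
python3 - <<'E'
from h import *
go(b2w(-180,-75,330),1.677);print(env.state()["opening"])
E
```

```text
t: 8.85
eef_pos: [477.4, -212.1, 335.2]
tcp_rot: [3.138, 0.009, 2.219]
ft_force: [-0.3, 0.3, -1.1]
opening: 0.583
grip_force: 30.0
to [618.  66. 330.] d [136.9 279.8   4.9] turn 31.1 rows>= 8
0.5834948843815023
```

```bash
python3 -m crank '[[13,27,0,3,40],[28,57,0,6,40],[43,87,0,10,40],[58,118,1,14,40],[74,150,2,18,40],[89,182,3,22,40],[105,214,4,26,40],[121,247,5,31,40],[133,272,5,31,40],[137,280,5,31,40]]'
python3 - <<'E'
from h import *
w=cam("wrist")
for z,r in((50,33),(50,38),(20,33)):
    a=np.linspace(0,2*np.pi,60);c=b2w(-80,-75,z);cv2.polylines(w["img"],[proj(w,c+np.c_[r*np.cos(a),r*np.sin(a),0*a]).round().astype(int)],True,(0,0,255))
print(proj(w,b2w(-80,-75,50)),proj(w,b2w(-80,-75,20)))
cv2.imwrite("pics/w2.png",w["img"]);cv2.imwrite("w2clean.png",cam("wrist")["img"]);go(b2w(-80,-75,330),1.677)
E
```

```text
t: 9.68
eef_pos: [617.5, 70.1, 322.7]
tcp_rot: [-3.141, -0.001, 1.681]
ft_force: [-0.6, -0.2, -1.9]
opening: 0.586
grip_force: 30.0
[[318.7520089   91.93671458]] [[318.78048152  92.91230963]]
to [607. 165. 330.] d [97.9  1.1 -7.2] turn 0.2 rows>= 3
```

View pics/w2.png

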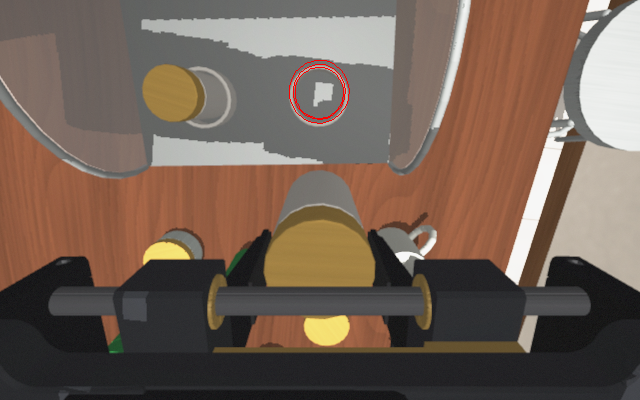

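The wrist view shows the empty ring at about (319,94), near the predicted circle at (319,92). I'll refine it with an annulus match on a settled picture.

Run:
```python
from h import *
w=cam("wrist");g=cv2.cvtColor(w["img"],cv2.COLOR_BGR2GRAY).astype(np.float32)
a=np.linspace(0,2*np.pi,180,endpoint=False)
def sc(o,c0=(-80,-75),z=50):
    c=b2w(*c0,z)+[o[0],o[1],0]
    def m(r):
        p=proj(w,c+np.c_[r*np.cos(a),r*np.sin(a),0*a]).astype(np.float32);return np.median(cv2.remap(g,p[:,:1],p[:,1:],cv2.INTER_LINEAR))
    return m(35.5)-.5*m(43)-.5*m(29)
for c0 in((-80,-75),(-80,75)):
    L=sorted([(sc((x,y),c0),x,y) for x in np.arange(-9,9.1,1) for y in np.arange(-9,9.1,1)],reverse=True)[:5]
    print([(round(float(s),1),x,y) for s,x,y in L])
go(b2w(-80,-75,330),1.677)
```

```text
[(65.6, np.float64(0.0), np.float64(-5.0)), (64.8, np.float64(1.0), np.float64(-5.0)), (63.7, np.float64(0.0), np.float64(-4.0)), (62.6, np.float64(0.0), np.float64(-6.0)), (62.0, np.float64(1.0), np.float64(-4.0))]
[(56.9, np.float64(1.0), np.float64(-7.0)), (56.4, np.float64(0.0), np.float64(-8.0)), (56.2, np.float64(0.0), np.float64(-7.0)), (54.9, np.float64(1.0), np.float64(-8.0)), (51.1, np.float64(-1.0), np.float64(-8.0))]
to [607. 165. 330.] d [99.   1.5 -7. ] turn 0.2 rows>= 3
```

```bash
sed -i 's/^BIN=.*/BIN=[523.4,230.7,1.692]/' h.py
python3 - <<'E'
from h import *
w=cam("wrist");p,R=tool();a=np.linspace(0,2*np.pi,180)
m=cv2.inRange(cv2.cvtColor(w["img"],cv2.COLOR_BGR2HSV),(15,100,80),(32,255,255))
n,l,s,c=cv2.connectedComponentsWithStats(m);i=[i for i in range(1,n) if s[i,4]>2500 and 250<c[i,0]<390];print([s[j] for j in i])
for dx in(-4,0,4):
    q=proj(w,p+[0,0,12]+np.c_[28*np.cos(a),28*np.sin(a),0*a]+R[:,0]*dx);print(dx,q.min(0),q.max(0))
go([607.3,160.5,320],BIN[2]);go([607.3,160.5,130],BIN[2]);print(b2w(-80,-75,0))
E
```

```text
[array([ 263,  206,  112,   81, 7449], dtype=int32)]
-4 [261.00348405 227.32848812] [373.75143772 327.50405066]
0 [260.59397408 219.35539013] [374.1570932  320.98556563]
4 [260.17849991 211.26027655] [374.56892073 314.37698951]
to [607. 160. 320.] d [94.9  1.4  3.3] turn -0.8 rows>= 3
to [607. 160. 130.] d [ 95.    1.5 193.3] turn -0.8 rows>= 6
[607.52235767 160.35492952   0.        ]
```

Run:
```python
from h import *
w=cam("wrist");p,R=tool();a=np.linspace(0,2*np.pi,180);print(p, w["pose"][:3,3]-p, (R.T@w["pose"][:3,:3]).round(3).tolist())
for dz in(12,-108):
  for dx in(0,4,8):
    q=proj(w,p+[0,0,dz]+np.c_[28*np.cos(a),28*np.sin(a),0*a]+R[:,0]*dx);print(dz,dx,q.min(0).round(),q.max(0).round())
print(w["img"][155:210:3,320].tolist())
```

```text
[616.18360151  65.62831946 323.54625696] [ -7.74629197  78.18015213 151.42675685] [[0.001, -0.96, -0.281], [1.0, 0.001, 0.0], [0.0, -0.281, 0.96]]
12 0 [261. 219.] [375. 320.]
12 4 [261. 211.] [375. 314.]
12 8 [260. 202.] [375. 307.]
-108 0 [286. 169.] [351. 232.]
-108 4 [286. 165.] [351. 228.]
-108 8 [285. 160.] [351. 223.]
[[109, 110, 109], [108, 109, 108], [80, 98, 137], [65, 92, 147], [63, 89, 145], [97, 107, 128], [111, 116, 118], [111, 115, 118], [111, 116, 118], [111, 115, 118], [112, 116, 119], [111, 116, 120], [113, 116, 120], [111, 117, 119], [111, 115, 118], [111, 115, 118], [141, 147, 151], [48, 86, 108], [51, 90, 110]]
```

The bottom edge of the held canister fits an offset of about 0. The lid blob includes the brass side band, so it overstates the row. The canister is centred in the grip and upright. Move over the ring and start down.

```bash
python3 -m crank '[[25,0,0,0,40],[55,1,0,-1,40],[82,1,0,-1,40],[95,1.5,0,-1,40],[95,1.5,0,-1,40],[95,1.5,30,-1,40],[95,1.5,60,-1,40],[95,1.5,90,-1,40],[95,1.5,120,-1,40],[95,1.5,120,-1,40]]'
python3 - <<'E'
from h import *
go([607.4,160.4,131],BIN[2]);t=env.read_camera("scene");print(env.state()["eef_pos"])
w=cam("wrist");cv2.imwrite("pics/w3.png",np.hstack([cv2.resize(w["img"],(400,250)),cv2.resize(t["img"][45:185,280:430],(268,250))]))
E
```

```text
t: 10.77
eef_pos: [606.0, 159.2, 198.4]
tcp_rot: [-3.133, 0.001, 1.694]
ft_force: [-0.4, 0.7, -2.4]
opening: 0.587
grip_force: 30.0
to [607. 160. 131.] d [ 1.1  2.1 67.4] turn 0.1 rows>= 2
[607.19969521 159.58142052 201.62669595]
```

View pics/w3.png

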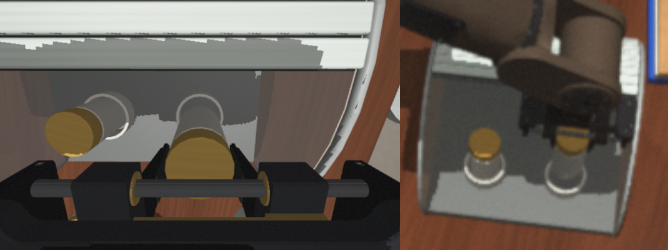

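The held canister stands over the empty ring, and the gripper body is clear of the side panel. Continue down, more slowly.

```bash
python3 -m crank '[[0.5,0,12,0,40],[0.5,0,24,0,40],[0.5,0,36,0,40],[0.5,0,48,0,40],[0.5,0,56,0,40],[0.5,0,62,0,40],[0.5,0,67,0,40],[0.5,0,67,0,40]]'; python3 -m crank '[[0,0,2,0,40],[0,0,4,0,40],[0,0,4,0,40]]'
```

```text
t: 11.53
eef_pos: [607.8, 161.8, 135.8]
tcp_rot: [-3.14, 0.0, 1.696]
ft_force: [-0.1, -1.8, -1.9]
opening: 0.584
grip_force: 30.0
t: 11.78
eef_pos: [608.0, 161.9, 132.6]
tcp_rot: [3.141, 0.0, 1.696]
ft_force: [0.4, -0.2, -1.5]
opening: 0.586
grip_force: 30.0
```

```bash
python3 -m crank '[[0,0,1.5,0,40],[0,0,3,0,40],[0,0,4,0,40],[0,0,4,0,40]]'
```

```text
t: 12.12
eef_pos: [607.9, 161.9, 128.4]
tcp_rot: [-3.141, 0.0, 1.696]
ft_force: [-0.4, -0.3, -2.9]
opening: 0.584
grip_force: 30.0
```

```bash
python3 -m crank '[[0,0,1,0,40],[0,0,2,0,40],[0,0,2,0,40]]'
```

```text
t: 12.37
eef_pos: [608.0, 162.1, 128.0]
tcp_rot: [3.141, -0.0, 1.696]
ft_force: [-4.1, 0.7, 10.5]
opening: 0.586
grip_force: 30.0
```

On the floor, at the expected height. Release and lift.

```bash
python3 -m crank '[[0,0,0,0,60],[0,0,0,0,66],[0,0,0,0,72],[0,0,0,0,78],[0,0,0,0,78],[0,0,-10,0,78],[0,0,-35,0,78],[0,0,-70,0,78],[0,0,-105,0,78],[0,0,-140,0,78]]'; python3 -m crank '[[0,0,-35,0,78],[0,0,-70,0,78],[0,0,-70,0,78]]'
python3 - <<'E'
from h import *
H=handle(1.65);print(H);go(H+[0,0,105],.121)
E
```

```text
t: 13.2
eef_pos: [607.6, 161.9, 268.9]
tcp_rot: [-3.142, 0.0, 1.696]
ft_force: [0.8, 0.1, -0.1]
opening: 0.82
grip_force: 0.0
t: 13.45
eef_pos: [609.2, 162.2, 344.7]
tcp_rot: [3.131, -0.0, 1.696]
ft_force: [0.0, -0.9, 0.5]
opening: 0.818
grip_force: 0.0
[507.96755477 357.40244618 235.29255184]
to [508. 357. 340.] d [206.3 -76.1   3.7] turn 90.2 rows>= 13
```

```bash
python3 -m crank '[[15,-6,0,7,60],[31,-12,0,14,50],[47,-18,0,21,50],[63,-24,0,28,50],[79,-30,0,35,50],[95,-36,0,42,50],[111,-41,0,49,50],[127,-47,0,56,50],[143,-53,0,63,50],[159,-59,0,70,50]]'; python3 -m crank '[[6,-14,0,7,50],[12,-28,0,14,50],[16,-42,0,20,50],[18,-48,0,20,50],[18,-48,0,20,50]]'
python3 - <<'E'
from h import *
H=handle(1.65)+[0,1.5,0];go(H+[0,0,6],.121)
w=cam("wrist")
for q in(-80,80):
    P=H+b2w(0,q,0)-b2w(0,0,0);u=proj(w,P)[0];print(u)
    if 0<=u[1]<400: cv2.circle(w["img"],tuple(int(v) for v in u.round()),3,(0,0,255),-1)
cv2.imwrite("pics/w4.png",w["img"])
E
```

```text
t: 14.28
eef_pos: [529.0, 312.9, 337.1]
tcp_rot: [3.141, -0.0, 0.468]
ft_force: [-0.4, 0.3, 0.5]
opening: 0.525
grip_force: 0.0
t: 14.7
eef_pos: [523.3, 364.1, 336.7]
tcp_rot: [-3.142, -0.0, 0.13]
ft_force: [0.7, -0.5, -0.4]
opening: 0.524
grip_force: 0.0
to [508. 359. 241.] d [-15.8   3.2  95.4] turn 0.5 rows>= 3
[322.26762303 127.5225102 ]
[320.25868747 304.40968685]
```

View pics/w4.png

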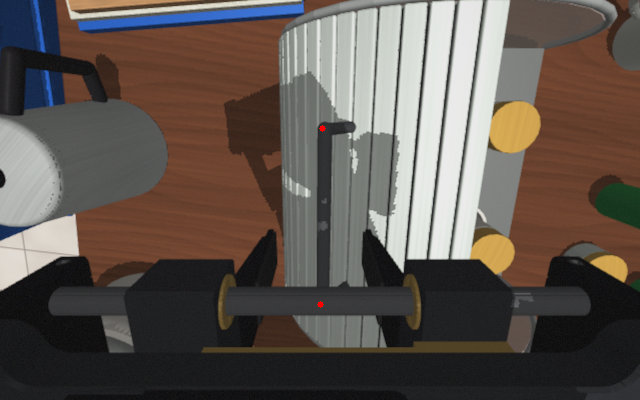

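The handle is where predicted, with its end at (322,128) between the fingers, and both canisters stand in their rings. Descend, cage the bar, and roll down.

```bash
python3 -m crank '[[-16,3,0,0,50],[-16,3,30,0,50],[-16,3,65,0,50],[-16,3,95,0,40],[-16,3,95,0,20],[-16,3,95,0,20],[-16,3,95,0,20],[-16,3,95,0,20]]'
python3 - <<'E'
from h import *
f=lambda c:np.array([225*np.cos(.524+c),-225*np.sin(.524+c)])
for c in np.linspace(1.65,0,21): print(round(c,3),(f(c)-f(1.65)).round(), (f(c)-f(.825)).round())
go(handle(1.65)+[0,0,6],.121)
E
```

```text
t: 15.42
eef_pos: [509.0, 358.4, 243.9]
tcp_rot: [-3.14, -0.003, 0.126]
ft_force: [0.0, 0.5, 0.2]
opening: 0.243
grip_force: 0.0
1.65 [0. 0.] [-177.   34.]
1.568 [ 16. -10.] [-161.   24.]
1.485 [ 32. -18.] [-145.   16.]
1.402 [ 49. -26.] [-128.    9.]
1.32 [ 67. -31.] [-110.    3.]
1.237 [ 85. -36.] [-92.  -1.]
1.155 [103. -38.] [-74.  -4.]
1.072 [122. -40.] [-55.  -5.]
0.99 [140. -39.] [-37.  -5.]
0.908 [159. -38.] [-18.  -3.]
0.825 [177. -34.] [0. 0.]
0.742 [195. -29.] [18.  5.]
0.66 [213. -23.] [35. 11.]
0.578 [229. -15.] [52. 19.]
0.495 [246.  -6.] [68. 28.]
0.413 [261.   4.] [84. 38.]
0.33 [275.  16.] [98. 50.]
0.248 [289.  28.] [112.  63.]
0.165 [301.  42.] [124.  76.]
0.083 [313.  57.] [135.  91.]
0.0 [322.  73.] [145. 107.]
to [508. 357. 241.] d [-1.2  0.8  2.6] turn 0.3 rows>= 1
```

```bash
python3 -m crank '[[0,18,-9,0,20],[0,35,-17,0,20],[0,52,-24,0,20],[0,70,-29,0,20],[0,88,-34,0,20],[0,106,-36,0,20],[0,125,-38,0,20],[0,143,-37,0,20],[0,162,-36,0,20],[0,180,-32,0,20]]'
python3 - <<'E'
from h import *
go(handle(.825)+[0,0,6],.121);go(handle(0)+[0,0,6],.121)
E
```

```text
t: 16.25
eef_pos: [531.3, 179.2, 276.1]
tcp_rot: [-3.141, -0.004, 0.126]
ft_force: [-0.1, 1.5, 0.9]
opening: 0.208
grip_force: 1.0
to [529. 182. 275.] d [-1.6 -2.6  0.6] turn 0.3 rows>= 1
to [547.  37. 169.] d [ -2.7 142.8 107.4] turn 0.3 rows>= 5
```

```bash
python3 -m crank '[[0,18,5,0,20],[0,35,11,0,20],[0,52,19,0,20],[-1,68,28,0,20],[-1,84,38,0,20],[-1,98,50,0,20],[-2,112,63,0,20],[-2,124,76,0,20],[-2,135,91,0,20],[-2,143,104,0,20]]'; python3 -m crank '[[0,0,2,0,8],[0,0,2,0,8],[0,0,2,0,8],[0,0,2,0,8]]'
python3 - <<'E'
from h import *
go(handle(0)+[0,0,6],.121)
E
```

```text
t: 17.08
eef_pos: [547.3, 36.6, 170.6]
tcp_rot: [3.141, -0.003, 0.125]
ft_force: [-0.2, -0.1, 0.5]
opening: 0.212
grip_force: 0.4
t: 17.42
eef_pos: [546.4, 38.7, 168.4]
tcp_rot: [-3.141, -0.0, 0.126]
ft_force: [0.0, 3.8, -7.9]
opening: 0.118
grip_force: 30.0
to [547.  37. 169.] d [ 0.4  1.4 -0.1] turn 0.3 rows>= 1
```

The bar is gripped. Press along the tangent to the lower stop.

```bash
python3 -m crank '[[0,1,2,0,8],[0,2,4,0,8],[0,2,4,0,8],[0,2,4,0,8]]'; python3 -m crank '[[0,1,2,0,8],[0,2,4,0,8],[0,2,4,0,8],[0,2,4,0,8]]'
```

```text
t: 17.75
eef_pos: [547.0, 38.2, 167.2]
tcp_rot: [-3.139, -0.004, 0.125]
ft_force: [-8.1, 15.6, 21.2]
opening: 0.117
grip_force: 30.0
t: 18.08
eef_pos: [548.3, 38.2, 164.6]
tcp_rot: [-3.137, -0.008, 0.125]
ft_force: [-7.1, 32.6, 32.0]
opening: 0.119
grip_force: 30.0
```

It is at the stop: force is rising and the bar isn't moving. Open wide enough to clear and lift straight up.

```bash
python3 -m crank '[[0,-3,-4,0,8],[0,-3,-4,0,20],[0,-3,-4,0,35],[0,-3,-4,0,42],[0,-3,-4,0,42],[0,-3,-25,0,42],[0,-3,-60,0,42],[0,-3,-95,0,42],[0,-3,-130,0,42],[0,-3,-150,0,42]]'; python3 -m crank '[[30,30,0,0,42],[50,65,-10,0,42],[50,105,-20,0,42],[50,145,-20,0,42],[50,185,-20,0,42],[50,220,-20,0,42],[50,220,-20,0,42]]'
python3 - <<'E'
from h import *
s,t=cam("scene"),cam("top")
o=np.zeros((600,800,3),np.uint8);o[:250,:400]=cv2.resize(s["img"],(400,250));o[:250,400:]=cv2.resize(t["img"],(400,250))
o[250:600,:375]=cv2.resize(s["img"][45:185,280:430],(375,350));o[250:600,400:750]=cv2.resize(t["img"][125:275,150:300],(350,350))
cv2.imwrite("pics/end.png",o)
c=0
for n,k in((s,"s"),(t,"t")):
    print(k,[proj(n,handle(0)+b2w(0,q,0)-b2w(0,0,0))[0].round(1).tolist() for q in(-80,80)],[proj(n,handle(.06)+b2w(0,q,0)-b2w(0,0,0))[0].round(1).tolist() for q in(-80,80)])
E
```

```text
t: 18.92
eef_pos: [547.1, 36.3, 313.6]
tcp_rot: [3.141, -0.004, 0.125]
ft_force: [-0.0, 0.2, 0.8]
opening: 0.437
grip_force: 0.0
t: 19.5
eef_pos: [623.7, -181.5, 328.9]
tcp_rot: [3.14, 0.001, 0.12]
ft_force: [0.3, 0.6, 0.2]
opening: 0.444
grip_force: 0.0
s [[373.2, 161.9], [320.2, 155.5]] [[373.8, 158.3], [320.4, 151.9]]
t [[280.4, 164.9], [286.0, 220.5]] [[277.5, 164.4], [283.1, 220.5]]
```

View pics/end.png

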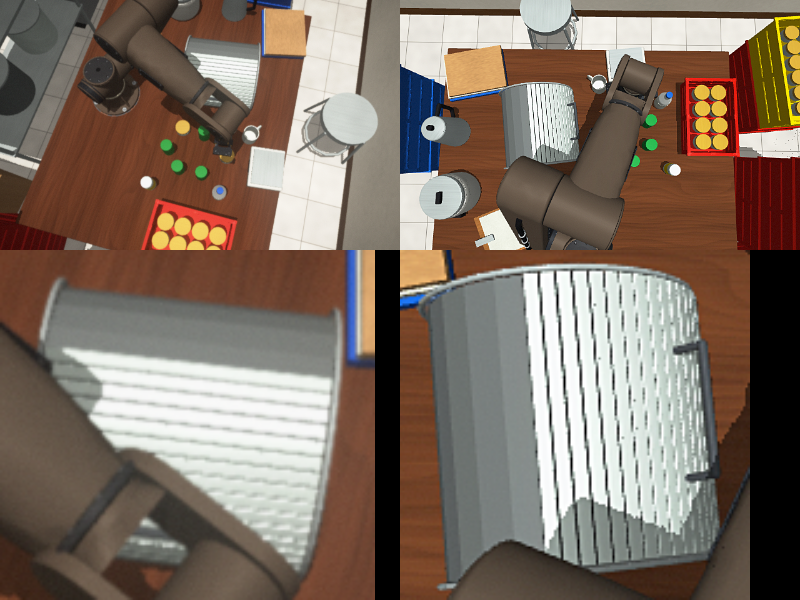

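The top view shows the handle at (281,164) to (285,221), matching cover value 0: (280,165) to (286,220). The objects visible on the table haven't moved, and the arm is clear.

```bash
python3 -c "
from cell import env
print(env.job_done())"
```

```text
the job is handed in; nothing more can be done
None
```

I rolled the cover up to its stop, stood the canister upright in the empty ring and let go, then rolled the cover back down to its stop. The job was handed in at about 20 s; no verdict came back.

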